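# Cap the open mango sauce bottle in the revolving caddy

### The arm

A 6-joint arm with a two-finger parallel gripper is mounted at the origin on the work surface. World frame = base frame: x ahead of the robot, y to its left, z up, the work surface at z = 0. Lengths are in m, angles in rad, forces in N, time in s.
With the tool pointing down it reaches from about 0.325 to 0.85 m from the base axis. Payload 15.5 kg.
Tool frame: the origin (TCP) lies midway between the tips of the shut fingers; the grasp point (between the pads) lies 19 mm behind it (ctrl.tcp_to_grasp is the distance from the TCP to the grasp point, in m); z points along the fingers, y is the direction in which the jaws open and shut (so a half turn about z gives the same grasp; the last joint's range is limited). The gripper opens to 91 mm and grips with 3 to 60 N. Pads are 32 mm wide; open, the fingers measure 118 mm over their backs; the gripper's body (76 mm by 178 mm) begins 60 mm behind the grasp point.
Start: joints at [1.187, 0.494, 1.345, -0, 1.302, -0.096], TCP at [0.178, 0.599, 0.214] pointing down, gripper open.
Joint ranges: [-2.91, 2.91], [-0.82, 2.16], [0.22, 2.67], [-1.22, 4.37], [0.12, 2.79], [-3.08, 3.08]. Speed limits (rad/s): [1.89, 1.89, 2.57, 3.01, 3.01, 3.01].

### API

Orientations are given as a unit quaternion [w, x, y, z].
In Python, from rig import sensors, viewer, order, ctrl gives the robot as it stands.
- The arm moves only by the tool drive_tool, never from a script. Its argument "rows" is a list that holds one entry, the list of rows, each a list of 6 numbers: the shift along the tool's x, y, z in m, then the turn, a rotation vector about the tool's x, y, z in degrees. A call has 1 to 5 rows; each row is the pose to reach, as a shift and turn from the pose commanded when the call began, along the tool's axes at that moment; what a row does not reach only later rows make up. A row lasts 1/12 s, in which the tool goes at most 41.7 mm and 7.16 degrees, less where a joint would pass 70% of its speed; a pose out of reach is approached as far as the arm can. A call with a gripper value outside its range is refused whole. "hand" is the opening, from -1 (shut) to 1 (fully open), set as the call begins (left out, the last holds). The fingers move at their own pace and stop on an object; "squeeze" is the grip in N (left out, the last holds). Time passes only in rows, so rows that repeat a pose let the fingers close. It gives the time, the measured TCP pose, the force and the opening at its end, in the units of the state.
- sensors.sense(): the state, without advancing time (a new reading comes with each control period).
- viewer.capture(name): name is "side" or "top" or "wrist"; returns a dict with "frame" (400x640x3 uint8, blue, green, red), "range_z" (400x640 float32, m along the optical axis (not along the pixel's ray), 0 where there is no reading), "fx", "fy", "cx", "cy" (pixels), "camera_from_world" (4x4, takes a point from world to camera coordinates); the wrist camera has in their place "tool_from_camera" (4x4, takes a point from camera to tool coordinates, whose origin is the TCP and whose axes are the flange's). Camera axes: x right, y up, looking along -z (the intrinsics and any distortion apply to the point x, -y, -z); pixel columns grow to the right and rows downward; lengths in m; the calibration is good to about 2 mm. A picture is of the moment at which its call begins: read the wrist's pose just before it.
- order.sign_off(): hands the job in, once; it reports no verdict.
Trained networks look in a picture, given as the dict that the camera call returned (one of the last four; its "shot" number tells which), for a name from the list of things; names that differ only in an ending like _2 or _b are one class to them, and where a whole thing is asked for, a point or a joint stands for the part that bears it (a point fixed in the world has none). Each returns a list of dicts, best first, with "p" (0 to 1); they miss things now and then, are a little off and sometimes report something else, mostly with a low value. They report only what shows in the picture. A call takes as long as a camera call. They do not tell look-alikes from the thing itself.
- viewer.boxes_of(target, picture): "rect" ([left, top, right, bottom] in pixels, round what is visible of it).
- viewer.tip_of(target, picture): "xy" ([column, row] in pixels: a listed point, or the origin of a listed thing).
The state is a dict: "time_s": time; "q": joint angles; "joint_velocities": joint speeds; "tau": joint torques, N m; "tool_pos": TCP position; "tool_rot": TCP orientation; "force": force on the tool from outside, world axes, zero at the start; "wrist_torque": the same for the moment, N m; "opening": finger opening in m.
Only numpy, scipy, OpenCV 4.12 (cv2) and the standard library are available. Lean on these libraries where they do the work, as an engineer would, in place of code of your own. Each camera call takes 0.05 s, during which the arm holds its last target. There are 200 camera calls.

### The job

One bottle in the revolving sauce caddy, the mango-yellow one, stands open: turn the caddy until that bottle is at the red pointer and clicked into its place. Then take the loose yellow cap, set it on the bottle's spout and press it down until it snaps fully home; do not let go, but finish with the fingers still on the cap, holding it pressed down firmly. Leave the jar, the spatula and the bowl where they are.

Things in the scene. Friction and masses are not known exactly. Their poses are not given: they have to be found in the camera images.
- caddy: Fixed base of the sauce caddy: steel drum 190 mm across, origin on its axis at the counter, red pointer post 136 mm out on its own -x side. On it turns a plate 236 mm across, top 40 mm up, with five cups, 59 mm across, 25 mm high, on a circle of 80 mm radius, 72 degrees apart. Each holds a 50 mm bottle; the red, brown, green and purple ones wear caps 36 mm across, tops 204 mm above the counter.
- rotor (a joint): Angle of the turntable (rad), about 0 at the start, growing anticlockwise seen from above. It has a click stop every 72 degrees (1.257 rad), one cup then being at the red pointer: a spring roller holds it there with about 0.15 N m and pulls it in from up to 25 degrees off. It turns either way, up to two turns.
- grip (a point): Centre of the turntable's grip, on the axis, 207 mm above the counter: a black bar 64 mm long, 14 mm thick, 26 mm high (194 to 220 mm above the counter) on a 20 mm post. Its frame turns with the turntable, z up: the bar is long along y and thin along x.
- open_bottle: The open mango-yellow squeeze bottle, 50 mm across, 0.26 kg, standing loose (1.5 mm play) in one of the four cups that are not at the pointer. Origin under its centre, 40 mm above the counter, z up. White collar (38 mm across) with its top 128 mm above the origin, and a bare white spout on it.
- spout (a point): Centre of the flat top of the open bottle's collar, 168 mm above the counter, 80 mm from the caddy's axis. On it stands the spout, 28 mm high, 19 mm across at the foot, tapering to a nozzle, with a springy snap bead of four round segments, 28 mm across, 8 mm above the collar.
- station (a point): Point of the base, 168 mm above the counter and 80 mm from the axis towards the red pointer, where spout comes when the open bottle has been turned to the pointer.
- cap: Loose mango-yellow snap cap, mouth down on the counter: 36 mm across, 36 mm high, 20 g, closed top; inner bead at the mouth, 24 mm. Origin: centre of its underside, z up. On the spout it first rests on the bead, mouth 10 mm above the collar; a straight push of about 12 N takes it past, the force drops (it even pulls itself down) and the mouth lands on the collar (origin at spout).
- jar: Bystander: jar of crumbs with a steel lid, 64 mm across, 85 mm high, origin under its centre. Leave it.
- spatula: Bystander: spatula lying flat, 240 mm long along its x, origin under its middle. Leave it.
- bowl: Bystander: steel bowl, 100 mm across, 45 mm high, origin under its centre. Leave it.
Things that resemble listed ones, but are neither listed nor needed, are in the scene too. There is more than one size of the cap; the job needs the middle-sized.

How it is judged:
On the way, in this order (a step that is already met when the one before it is completed fails the run):
1. the open bottle stands still at the red pointer, clicked in, its spout still bare (horizontal distance between spout and station below 0.01 m and velocity of joint rotor between -0.1 and 0.1 rad/s and distance between cap and spout above 0.05 m), for 0.3 s.
2. the cap has snapped past the bead and sits home on the collar (z of cap in the frame of spout between -0.003 and 0.003 m and horizontal distance between cap and spout below 0.004 m), for 0.1 s.
At the end, for the whole second after the job is handed in: Spout within 10 mm of the station; cap snapped home on it (mouth within 3 mm of the collar's top, 4 mm of its centre, tilt under 0.1 rad); through the last second the fingers are still on the cap (over 3 N) and it is pressed on the bottle with over 4 N (all of step 2 and horizontal distance between spout and station below 0.01 m and angle between cap's own z axis and vertical below 0.1 rad and contact force between the fingers and cap above 3 N and contact force between cap and open_bottle above 4 N); the arm keeps its last pose, push and grip.
It fails at once if the jar, the spatula or the bowl is shifted by more than 30 mm (distance of any of jar, spatula, bowl from where it was at the start of the episode above 0.03 m).
It also fails if it takes over 72 s, if anything falls off the work surface, if the arm or the gripper's body presses on something with over 40 N, if the wrist force passes 120 N, or if a joint passes its speed limit or range.

## Working session

There is one attempt and no reset: what is moved stays moved. The work goes in short steps, Python scripts to look and compute and a tool call to move; the robot and the scene stay as the last step left them, time stands still between calls to the robot, and variables do not carry over. Pictures are saved under pics/ and viewed, about 8 in all and at most 12, crops included, and the job is handed in when it is done.

Besides the shell and the picture viewer there is one more tool, called after ">>>" as name([rows], argument=value, ...), one row to a line, values as JSON. drive_tool: Moves the arm, as the interface text tells. Its arguments: {"type":"object","properties":{"rows":{"type":"array","items":{"type":"array","items":{"type":"array","items":{"type":"number"}}}},"hand":{"type":"number"},"squeeze":{"type":"number"}},"required":["rows"]}

```bash
ls; mkdir -p pics
cat > h.py <<'E'
import numpy as np, cv2
from scipy.spatial.transform import Rotation as R
from rig import sensors, viewer, order, ctrl
def T_tool():
    s=sensors.sense(); T=np.eye(4); q=s["tool_rot"]; T[:3,:3]=R.from_quat([q[1],q[2],q[3],q[0]]).as_matrix(); T[:3,3]=s["tool_pos"]; return T
def cap(name):
    T=T_tool(); p=viewer.capture(name)
    p["W"]=T@p["tool_from_camera"] if name=="wrist" else np.linalg.inv(p["camera_from_world"])
    return p
def ray(p,u,v):
    d=np.array([(u-p["cx"])/p["fx"],-(v-p["cy"])/p["fy"],-1.]); return p["W"][:3,3],p["W"][:3,:3]@d
def at_z(p,u,v,z):
    o,d=ray(p,u,v); return o+d*(z-o[2])/d[2]
def at_depth(p,u,v):
    z=p["range_z"][int(round(v)),int(round(u))]; o,d=ray(p,u,v); return o+d*z
def proj(p,P):
    c=np.linalg.inv(p["W"])@np.r_[P,1]; return p["cx"]+p["fx"]*c[0]/-c[2], p["cy"]-p["fy"]*c[1]/-c[2]
E
python3 - <<'E'
from h import *
np.set_printoptions(precision=4,suppress=True)
print(sensors.sense(), ctrl.tcp_to_grasp)
for n in ["side","top"]:
    p=cap(n); cv2.imwrite(f"pics/{n}0.png",p["frame"]); print(n,[k for k in p],p["W"],p["fx"],p["cx"])
    for t in ["caddy","grip","open_bottle","spout","cap","jar","spatula","bowl"]:
        print(t,[(np.round(b["rect"]),round(b["p"],2)) for b in viewer.boxes_of(t,p)[:4]],[(np.round(b["xy"],1),round(b["p"],2)) for b in viewer.tip_of(t,p)[:4]])
E
```

```text
pics
{'time_s': 0.0, 'q': array([ 1.1865,  0.4942,  1.3461,  0.    ,  1.3025, -0.0955]), 'joint_velocities': array([-0.0006, -0.0003, -0.0008,  0.0005, -0.0006,  0.0006]), 'tau': array([  0.0044, -87.882 , -38.1866,   0.0709,   0.0532,  -0.0001]), 'tool_pos': array([0.1778, 0.5988, 0.2133]), 'tool_rot': array([-0.0002,  0.1439,  0.9896, -0.0006]), 'force': array([ 0.8529, -0.503 , -1.0433]), 'wrist_torque': array([-0.0139, -0.0391,  0.0029]), 'opening': 0.090956944038743} 0.0188
side ['frame', 'range_z', 'fx', 'fy', 'cx', 'cy', 'camera_from_world', 'shot', 'W'] [[-0.9984  0.0409 -0.0384  0.5008]
 [-0.0559 -0.7758  0.6285  0.7649]
 [-0.0041  0.6297  0.7768  1.1075]
 [ 0.      0.      0.      1.    ]] 479.7098506643762 320.5190909698887
caddy [(array([271., 192., 367., 281.]), 0.84)] [(array([315.2, 251.6]), 0.96)]
grip [(array([268., 190., 356., 281.]), 0.91)] [(array([312.8, 203. ]), 0.61)]
open_bottle [(array([319., 229., 336., 266.]), 0.68)] [(array([328.7, 263.9]), 0.88)]
spout [(array([317., 226., 340., 267.]), 0.77), (array([270., 193., 356., 282.]), 0.66)] [(array([330.1, 237.1
[... 916 characters left out ...]
.95)]
open_bottle [(array([268., 206., 287., 222.]), 0.5)] [(array([278.1, 216.7]), 0.57)]
spout [(array([267., 204., 287., 223.]), 0.7)] [(array([278.1, 212.9]), 0.67)]
cap [(array([205., 237., 222., 254.]), 0.73), (array([231., 212., 239., 222.]), 0.54), (array([175., 137., 195., 214.]), 0.2)] [(array([216.4, 245.2]), 0.7), (array([212.2, 212.2]), 0.56), (array([235.2, 218.2]), 0.49)]
jar [(array([264., 166., 336., 244.]), 0.62), (array([408., 232., 432., 252.]), 0.57)] [(array([415.7, 244.7]), 0.92), (array([211.3, 216.4]), 0.63)]
spatula [(array([175., 140., 196., 213.]), 0.75)] [(array([184.7, 174. ]), 0.84)]
bowl [(array([406., 149., 438., 178.]), 0.87)] [(array([416.5, 165.5]), 0.93)]
```

Run:
```python
import cv2,numpy as np
a=cv2.imread("pics/side0.png"); b=cv2.imread("pics/top0.png")
A=cv2.resize(a[170:400,200:400],None,fx=2.6,fy=2.6,interpolation=2)[:598]
B=cv2.resize(b[130:270,165:345],None,fx=4.3,fy=4.3,interpolation=2)
cv2.imwrite("pics/side1.png",A);cv2.imwrite("pics/top1.png",B[:,:800]);print(A.shape,B.shape)
from h import *
np.set_printoptions(precision=4,suppress=True)
p=cap("top")
print("axis",at_z(p,300.4,203.7,0),"grip",at_z(p,295.3,192.1,.207),"spout",at_z(p,278.1,212.9,.168))
for u,v in [(213.5,245.5),(212,212),(235,217)]: print("cap top",at_depth(p,u,v),at_z(p,u,v,.036))
for u,v,z in [(415.7,244.7,0),(416.5,165.5,0),(184.7,174,0)]: print(at_z(p,u,v,z))
p=cap("side")
print("axis",at_z(p,315.2,251.6,0),"grip",at_z(p,312.8,203,.207),"spout",at_z(p,330.1,237.1,.168))
for u,v in [(323.3,350.9),(330.9,320.6),(359.8,351)]: print("cap",at_z(p,u,v,0),at_depth(p,u,v))
```

```text
(598, 520, 3) (602, 774, 3)
axis [0.5637 0.0454 0.    ] grip [0.5717 0.0531 0.207 ] spout [0.5189 0.1037 0.168 ]
cap top [0.4319 0.3126 0.052 ] [0.4321 0.3166 0.036 ]
cap top [0.537  0.3228 0.0369] [0.5371 0.323  0.036 ]
cap top [0.5208 0.2518 0.0298] [0.5203 0.2506 0.036 ]
[ 0.4251 -0.3254  0.    ]
[ 0.6855 -0.3402  0.    ]
[0.6671 0.4235 0.    ]
axis [0.56   0.0489 0.    ] grip [0.5634 0.0447 0.207 ] spout [0.5183 0.1149 0.168 ]
cap [0.5233 0.3263 0.    ] [0.5226 0.3398 0.034 ]
cap [0.5086 0.2485 0.    ] [0.5084 0.2618 0.0284]
cap [0.4369 0.3218 0.    ] [0.4398 0.3416 0.0495]
```

View pics/top1.png

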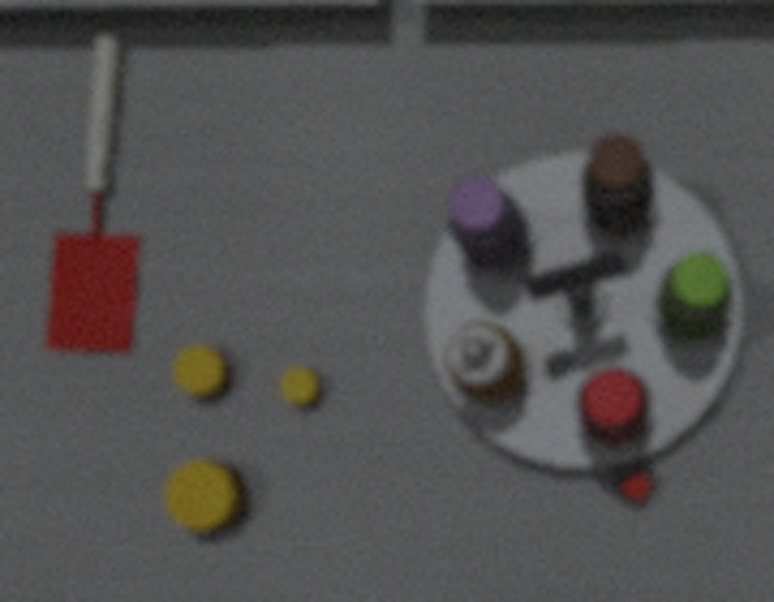

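View pics/side1.png

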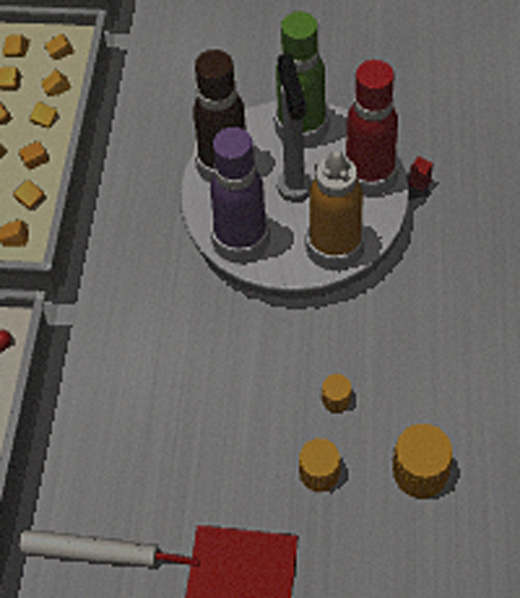

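The top crop shows three yellow caps: one at (200,371), 37 mm tall; a small one at (300,385), 30 mm; and a large one at (202,496), 52 mm. The first matches the 36 mm height, so it is the cap to use, near world (0.524, 0.325). The open bottle is one slot clockwise from the pointer, so the rotor needs +72°. Next I'll move the wrist camera closer.

>>> drive_tool([
  [[-0.03, -0.018, -0.03, 0, 0, 0], [-0.06, -0.036, -0.05, 0, 0, 0], [-0.09, -0.054, -0.067, 0, 0, 0], [-0.118, -0.072, -0.067, 0, 0, 0], [-0.145, -0.09, -0.067, 0, 0, 0]],
])

```text
time_s: 2.22
tool_pos: [0.2927, 0.4707, 0.2823]
tool_rot: [0.001, 0.144, 0.99, 0.001]
force: [0.1, -0.2, -0.8]
opening: 0.0914
```

>>> drive_tool([
  [[-0.03, -0.018, -0.014, 0, 0, 0], [-0.06, -0.036, -0.027, 0, 0, 0], [-0.09, -0.054, -0.04, 0, 0, 0], [-0.118, -0.072, -0.054, 0, 0, 0], [-0.145, -0.09, -0.067, 0, 0, 0]],
])

```text
time_s: 2.63
tool_pos: [0.4057, 0.3425, 0.3488]
tool_rot: [0.0, 0.144, 0.99, 0.0]
force: [0.2, 0.5, 0.5]
opening: 0.0908
```

>>> drive_tool([
  [[-0.03, -0.018, -0.014, 0, 0, 5.6], [-0.06, -0.036, -0.027, 0, 0, 11.2], [-0.09, -0.054, -0.04, 0, 0, 16.8], [-0.118, -0.072, -0.054, 0, 0, 22.4], [-0.145, -0.09, -0.067, 0, 0, 28]],
])

```text
time_s: 3.05
tool_pos: [0.519, 0.2148, 0.4158]
tool_rot: [0.0, 0.381, 0.924, 0.0]
force: [0.6, 0.6, 0.0]
opening: 0.0914
```

>>> drive_tool([
  [[0, 0, 0, 0, 0, 6], [0, 0, 0, 0, 0, 12], [0, 0, 0, 0, 0, 18], [0, 0, 0, 0, 0, 24], [0, 0, 0, 0, 0, 28]],
])

```text
time_s: 3.47
tool_pos: [0.5181, 0.2163, 0.4149]
tool_rot: [-0.0, 0.594, 0.804, -0.0]
force: [-0.9, 0.5, -0.2]
opening: 0.091
```

Run:
```python
from h import *
np.set_printoptions(precision=4,suppress=True)
s=sensors.sense();print(s["tool_pos"],s["tool_rot"],s["q"],s["time_s"],s["force"])
p=cap("wrist");cv2.imwrite("pics/w0.png",p["frame"]);print(p["tool_from_camera"],p["fx"])
for t,z in [("caddy",0),("grip",.207),("spout",.168),("cap",0)]:
    print(t,[(np.round(b["rect"]),round(b["p"],2)) for b in viewer.boxes_of(t,p)[:4]],[(np.round(b["xy"],1),round(b["p"],2),at_z(p,*b["xy"],z)) for b in viewer.tip_of(t,p)[:4]])
```

```text
[0.5181 0.2163 0.4149] [-0.      0.5941  0.8044 -0.    ] [ 0.2891  0.2736  1.1585  0.      1.7095 -0.0094] 3.4667 [-0.8626  0.4713 -0.1756]
[[ 0.0011  0.9648  0.2631  0.0742]
 [ 1.     -0.0012  0.0002  0.0013]
 [ 0.0005  0.2631 -0.9648 -0.1702]
 [ 0.      0.      0.      1.    ]] 327.81104390096414
caddy [(array([243., 200., 385., 333.]), 0.67)] [(array([321.5, 251.2]), 0.81, array([0.5687, 0.0468, 0.    ]))]
grip [(array([252., 195., 386., 338.]), 0.68)] [(array([319.2, 311.1]), 0.73, array([0.5656, 0.0502, 0.207 ]))]
spout [(array([286., 206., 318., 263.]), 0.81)] [(array([301.6, 246.8]), 0.63, array([0.5204, 0.1141, 0.168 ]))]
cap [(array([274.,  64., 311.,  98.]), 0.89), (array([316., 129., 335., 144.]), 0.8), (array([334.,  88., 360., 109.]), 0.56)] [(array([294. ,  82.3]), 0.74, array([0.4348, 0.3252, 0.    ])), (array([343.2,  99.8]), 0.72, array([0.5224, 0.3229, 0.    ])), (array([326.1, 135.7]), 0.58, array([0.5124, 0.2572, 0.    ]))]
```

View pics/w0.png

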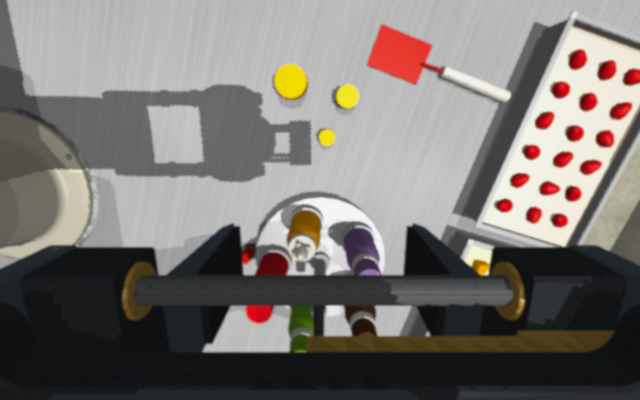

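The wrist view shows the caps at (290,81) large, (347,96) middle and (327,137) small. The gripper partly hides the caddy, so I'll shift to put the camera above it.

>>> drive_tool([
  [[-0.035, 0, 0, 0, 0, 0], [-0.07, 0, 0, 0, 0, 0], [-0.105, 0, 0, 0, 0, 0], [-0.14, 0, 0, 0, 0, 0], [-0.17, 0, 0, 0, 0, 0]],
])

```text
time_s: 4.33
tool_pos: [0.5694, 0.0522, 0.415]
tool_rot: [0.0, 0.591, 0.806, -0.0]
force: [0.4, 0.3, 0.2]
opening: 0.0913
```

>>> drive_tool([
  [[-0.03, 0, 0, 0, 0, 0], [-0.06, -0.002, 0, 0, 0, 0], [-0.085, -0.004, 0, 0, 0, 0], [-0.1, -0.004, 0, 0, 0, 0], [-0.1, -0.004, 0, 0, 0, 0]],
])

```text
time_s: 4.75
tool_pos: [0.5958, -0.0448, 0.4145]
tool_rot: [-0.0, 0.593, 0.806, -0.0]
force: [-0.3, 0.3, -0.7]
opening: 0.0909
```

Run:
```python
from h import *
from scipy.optimize import least_squares
np.set_printoptions(precision=4,suppress=True)
s=sensors.sense();print(s["tool_pos"],s["tool_rot"],s["time_s"])
def cloud(p):
    v,u=np.mgrid[0:400,0:640]; z=p["range_z"]; m=z>0
    d=np.stack([(u-p["cx"])/p["fx"],-(v-p["cy"])/p["fy"],-np.ones_like(z)],-1)*z[...,None]
    return d@p["W"][:3,:3].T+p["W"][:3,3],m
for n in ["wrist","top","side"]:
    p=cap(n); 
    if n=="wrist": cv2.imwrite("pics/w1.png",p["frame"])
    for t,z in [("grip",.207),("spout",.168),("caddy",0)]:
        print(n,t,[(np.round(b["xy"],1),round(b["p"],2),at_z(p,*b["xy"],z)) for b in viewer.tip_of(t,p)[:1]])
    X,m=cloud(p); hsv=cv2.cvtColor(p["frame"],cv2.COLOR_BGR2HSV)
    near=m&(np.hypot(X[...,0]-.565,X[...,1]-.048)<.13)
    C=[]
    for c,(lo,hi) in {"red":(172,188),"green":(40,75),"purple":(120,165)}.items():
        h=hsv[...,0].astype(int); h=np.where((h<10)&(hi>180),h+180,h)
        k=near&(h>=lo)&(h<=hi)&(hsv[...,1]>90)&(X[...,2]>.198)&(X[...,2]<.210)
        if k.sum()>15: 
            q=np.median(X[k],0); (cx,cy),r=cv2.minEnclosingCircle(X[k][:,:2].astype(np.float32)); print(c,k.sum(),q,cx,cy,r); C.append((cx,cy))
    if len(C)==3:
        print("centre",least_squares(lambda a:[np.hypot(*(np.array(c)-a))-.08 for c in C],[.565,.048]).x)
    k=near&(hsv[...,2]<70)&(X[...,2]>.205)&(np.hypot(X[...,0]-.565,X[...,1]-.048)<.045)
    if k.sum()>15: (cx,cy),sz,a=cv2.minAreaRect(X[k][:,:2].astype(np.float32)); print("bar",k.sum(),cx,cy,sz,a)
```

```text
[ 0.5958 -0.0448  0.4145] [-0.0001  0.5925  0.8056 -0.0003] 4.75
wrist grip [(array([319.1,  94.9]), 0.93, array([0.5641, 0.0462, 0.207 ]))]
wrist spout [(array([301.9,  27.4]), 0.93, array([0.5224, 0.1125, 0.168 ]))]
wrist caddy [(array([323.7, 101.8]), 0.56, array([0.5689, 0.0487, 0.    ]))]
red 844 [0.4895 0.0225 0.2034] 0.48910680413246155 0.02199443429708481 0.017910536378622055
green 693 [ 0.5636 -0.0341  0.2034] 0.5632941722869873 -0.03470303863286972 0.017665568739175797
bar 614 0.5650744438171387 0.044995807111263275 (0.011846324428915977, 0.0606369823217392) 17.176912307739258
top grip [(array([299.7, 193. ]), 0.81, array([0.5691, 0.0411, 0.207 ]))]
top spout [(array([277.4, 212.4]), 0.41, array([0.5203, 0.1056, 0.168 ]))]
top caddy [(array([303. , 202.8]), 0.93, array([0.5665, 0.0369, 0.    ]))]
red 83 [0.495  0.022  0.2037] 0.567337691783905 0.018505530431866646 0.08410541713237762
green 68 [ 0.5616 -0.0283  0.2032] 0.5616681575775146 -0.030640749260783195 0.015298291109502316
bar 915 0.5673892498016357 0.02441537007689476 (0.044539015740156174, 0.07508061826229095) 78.43104553222656
side grip [(array([311.8, 203.7]), 0.87, array([0.5657, 0.047 , 0.207 ]))]
side spout [(array([328.7, 234.1]), 0.78, array([0.522 , 0.1064, 0.168 ]))]
side caddy [(array([314.3, 250.3]), 0.86, array([0.5627, 0.0448, 0.    ]))]
red 185 [0.4938 0.0243 0.2042] 0.564241349697113 0.023573903366923332 0.09071808308362961
green 127 [ 0.5637 -0.0311  0.2042] 0.5644192099571228 -0.03425246849656105 0.018755534663796425
bar 150 0.5678472518920898 0.041206397116184235 (0.01465472299605608, 0.07433945685625076) 16.056386947631836
```

View pics/w1.png

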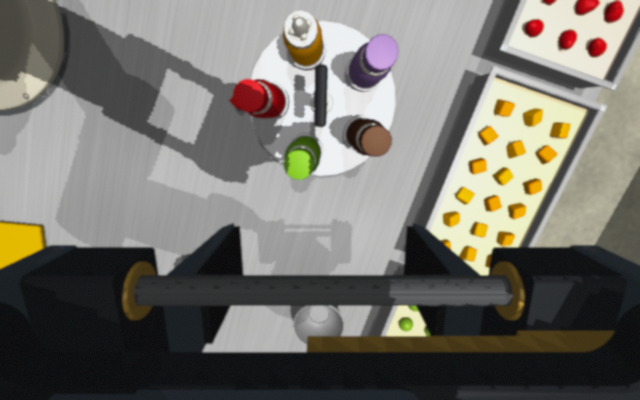

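The view shows the caddy with its bar at (320,95), the spout at (302,27) and the red bottle at the pointer. The bar is measured at (0.565, 0.045) and 17°, and the red and green caps lie 79–80 mm from there, which is consistent. I'll approach the grip.

>>> drive_tool([
  [[0.03, -0.001, 0, 0, 0, 0], [0.06, -0.002, 0, 0, 0, 0], [0.085, -0.003, 0, 0, 0, 0], [0.095, -0.003, 0.02, 0, 0, 0], [0.095, -0.003, 0.05, 0, 0, 0]],
], hand=-0.05, squeeze=30)

```text
time_s: 5.77
tool_pos: [0.5644, 0.0496, 0.3671]
tool_rot: [0.002, 0.591, 0.807, 0.002]
force: [0.7, -0.6, -1.2]
opening: 0.0607
```

>>> drive_tool([
  [[0, 0, 0.03, 0, 0, 0], [0, 0, 0.06, 0, 0, 0], [0, 0, 0.09, 0, 0, 0], [0, 0, 0.11, 0, 0, 0], [0, 0, 0.11, 0, 0, 0]],
])

```text
time_s: 6.18
tool_pos: [0.5617, 0.0475, 0.2511]
tool_rot: [-0.003, 0.592, 0.806, -0.002]
force: [-0.1, 0.6, 0.0]
opening: 0.043
```

>>> drive_tool([
  [[-0.003, 0.002, 0.02, 0, 0, 0], [-0.003, 0.002, 0.04, 0, 0, 0], [-0.003, 0.002, 0.055, 0, 0, 0], [-0.003, 0.002, 0.063, 0, 0, 0], [-0.003, 0.002, 0.063, 0, 0, 0]],
])

```text
time_s: 6.6
tool_pos: [0.5665, 0.0451, 0.1915]
tool_rot: [-0.001, 0.592, 0.806, -0.0]
force: [0.3, 0.5, -0.0]
opening: 0.0433
```

>>> drive_tool([
  [[0, 0, 0, 0, 0, 0], [0, 0, 0, 0, 0, 0], [0, 0, 0, 0, 0, 0], [0, 0, 0, 0, 0, 0], [0, 0, 0, 0, 0, 0]],
], hand=-1)

```text
time_s: 7.02
tool_pos: [0.5652, 0.0445, 0.1927]
tool_rot: [-0.001, 0.592, 0.806, -0.001]
force: [-13.2, -5.9, 13.8]
opening: 0.0187
```

>>> drive_tool([
  [[0, 0, 0, 0, 0, 0], [0, 0, 0, 0, 0, 0], [0, 0, 0, 0, 0, 0]],
])

```text
time_s: 7.27
tool_pos: [0.5652, 0.0446, 0.1927]
tool_rot: [-0.001, 0.592, 0.806, -0.001]
force: [-12.0, -5.0, 12.2]
opening: 0.0191
```

The fingertips have caught the 20 mm post (opening 19 mm), so I'll open, rise 8 mm and close on the bar.

>>> drive_tool([
  [[0, 0, 0, 0, 0, 0], [0, 0, 0, 0, 0, 0], [0, -0.001, -0.005, 0, 0, 0], [0, -0.001, -0.009, 0, 0, 0], [0, -0.001, -0.009, 0, 0, 0]],
], hand=-0.3)

```text
time_s: 7.68
tool_pos: [0.5664, 0.0449, 0.2022]
tool_rot: [0.001, 0.592, 0.806, 0.001]
force: [0.3, -0.7, 1.1]
opening: 0.032
```

>>> drive_tool([
  [[0, 0, 0, 0, 0, 0], [0, 0, 0, 0, 0, 0], [0, 0, 0, 0, 0, 0], [0, 0, 0, 0, 0, 0], [0, 0, 0, 0, 0, 0]],
], hand=-1)

```text
time_s: 8.1
tool_pos: [0.5651, 0.0446, 0.2008]
tool_rot: [-0.0, 0.592, 0.806, -0.001]
force: [-5.6, -2.3, 6.0]
opening: 0.0175
```

>>> drive_tool([
  [[0, 0, 0, 0, 0, 0], [0, 0, 0, 0, 0, 0], [0, 0, 0, 0, 0, 0]],
])

```text
time_s: 8.35
tool_pos: [0.5651, 0.0446, 0.2008]
tool_rot: [-0.0, 0.592, 0.806, -0.001]
force: [-5.2, -3.1, 5.7]
opening: 0.0174
```

>>> drive_tool([
  [[0, 0, 0, 0, 0, -3], [0, 0, 0, 0, 0, -7], [0, 0, 0, 0, 0, -11], [0, 0, 0, 0, 0, -15], [0, 0, 0, 0, 0, -18]],
])

```text
time_s: 8.77
tool_pos: [0.5651, 0.0446, 0.2008]
tool_rot: [-0.001, 0.457, 0.89, -0.0]
force: [-4.2, -1.3, 5.9]
opening: 0.0175
```

Run:
```python
from h import *
np.set_printoptions(precision=4,suppress=True)
s=sensors.sense();print(s["tool_pos"],s["tool_rot"],s["wrist_torque"],s["force"],s["opening"],s["q"])
for n in ["side","top"]:
    p=cap(n); cv2.imwrite(f"pics/{n}2.png",cv2.resize(p["frame"][130:300,200:420],None,fx=3,fy=3,interpolation=2))
    print([(np.round(b["xy"],1),round(b["p"],2),at_z(p,*b["xy"],.168)) for b in viewer.tip_of("spout",p)[:1]])
```

```text
[0.5651 0.0446 0.2008] [-0.0005  0.4566  0.8897 -0.0004] [-0.3715  0.965  -0.2219] [-4.2448 -1.3181  5.8894] 0.017528956218886154 [-0.0263  0.426   1.5074 -0.0003  1.2096 -0.6486]
[(array([336.8, 232.8]), 0.63, array([0.5028, 0.1016, 0.168 ]))]
[(array([282.9, 214.9]), 0.82, array([0.513 , 0.0902, 0.168 ]))]
```

View pics/side2.png

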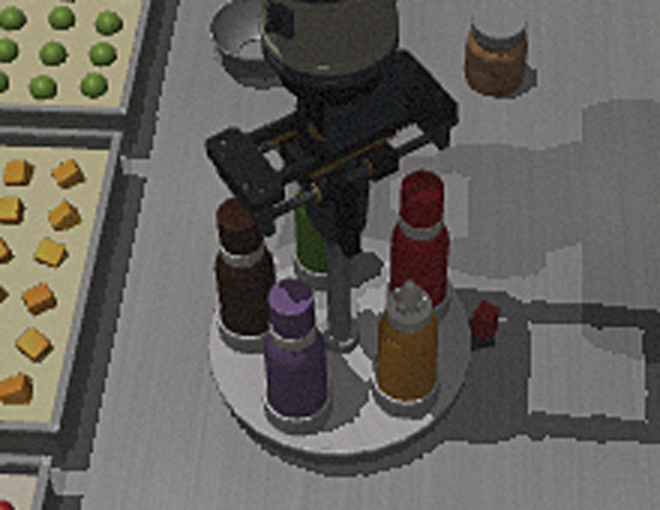

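The caddy turns with the tool: the spout is now at (408,300) in the crop and red has moved off the pointer. I'll turn the remaining 54°.

>>> drive_tool([
  [[0, 0, 0, 0, 0, -4], [0, 0, 0, 0, 0, -8], [0, 0, 0, 0, 0, -12], [0, 0, 0, 0, 0, -16], [0, 0, 0, 0, 0, -20]],
])

```text
time_s: 9.38
tool_pos: [0.5651, 0.0447, 0.2008]
tool_rot: [-0.001, 0.295, 0.955, -0.0]
force: [-4.2, -2.4, 5.4]
opening: 0.0173
```

>>> drive_tool([
  [[0, 0, 0, 0, 0, -4], [0, 0, 0, 0, 0, -8], [0, 0, 0, 0, 0, -12], [0, 0, 0, 0, 0, -16], [0, 0, 0, 0, 0, -20]],
])

```text
time_s: 9.8
tool_pos: [0.5651, 0.0447, 0.2008]
tool_rot: [-0.001, 0.125, 0.992, -0.0]
force: [-3.0, -1.5, 4.6]
opening: 0.0173
```

>>> drive_tool([
  [[0, 0, 0, 0, 0, -4], [0, 0, 0, 0, 0, -8], [0, 0, 0, 0, 0, -12], [0, 0, 0, 0, 0, -14], [0, 0, 0, 0, 0, -14]],
])

```text
time_s: 10.22
tool_pos: [0.5651, 0.0447, 0.2008]
tool_rot: [-0.001, 0.003, 1.0, -0.0]
force: [-4.2, -0.9, 4.5]
opening: 0.017
```

>>> drive_tool([
  [[0, 0, 0, 0, 0, 0], [0, 0, 0, 0, 0, 0], [0, 0, 0, 0, 0, 0], [0, 0, 0, 0, 0, 0], [0, 0, -0.01, 0, 0, 0]],
], hand=-0.2)

```text
time_s: 10.63
tool_pos: [0.5649, 0.0448, 0.2097]
tool_rot: [-0.001, 0.005, 1.0, 0.0]
force: [-0.1, -0.1, -0.1]
opening: 0.0361
```

>>> drive_tool([
  [[0, 0, -0.02, 0, 0, 0], [0, 0, -0.05, 0, 0, 0], [0, 0, -0.08, 0, 0, 0], [0, 0, -0.11, 0, 0, 0], [0, 0, -0.13, 0, 0, 0]],
])

```text
time_s: 11.05
tool_pos: [0.5662, 0.0448, 0.3447]
tool_rot: [0.002, 0.005, 1.0, -0.0]
force: [-0.3, -0.0, 0.5]
opening: 0.0368
```

Run:
```python
from h import *
np.set_printoptions(precision=4,suppress=True)
s=sensors.sense();print(s["tool_pos"],s["tool_rot"],s["wrist_torque"],s["force"],s["opening"],s["q"])
for n in ["side","top"]:
    p=cap(n); cv2.imwrite(f"pics/{n}3.png",cv2.resize(p["frame"][130:300,200:420],None,fx=3,fy=3,interpolation=2))
    print([(np.round(b["xy"],1),round(b["p"],2),at_z(p,*b["xy"],.168)) for b in viewer.tip_of("spout",p)[:1]])
```

```text
[0.5662 0.0448 0.3447] [ 0.0017  0.0048  1.     -0.    ] [ 0.0612 -0.0464  0.0456] [-0.2533 -0.0102  0.4782] 0.03675184483088166 [-0.0261  0.3105  1.2853  0.0001  1.5425 -1.5874]
[(array([344.3, 205.2]), 0.84, array([0.487 , 0.0164, 0.168 ]))]
[(array([307.8, 222.9]), 0.75, array([0.4894, 0.0203, 0.168 ]))]
```

View pics/side3.png

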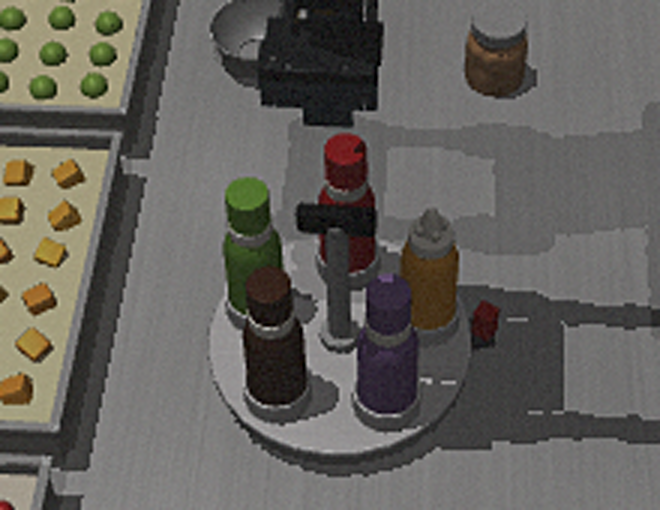

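The open bottle is at the pointer, at crop (432,270), and the bar is turned 72°; the spout networks give about (0.488, 0.018) against station (0.4885, 0.0215). Next I'll measure the spout finely, then go above the cap.

```bash
cat >> h.py <<'E'
def cloud(p):
    v,u=np.mgrid[0:400,0:640]; z=p["range_z"]
    d=np.stack([(u-p["cx"])/p["fx"],-(v-p["cy"])/p["fy"],-np.ones_like(z)],-1)*z[...,None]
    return d@p["W"][:3,:3].T+p["W"][:3,3],z>0
E
python3 - <<'E'
from h import *
np.set_printoptions(precision=4,suppress=True)
p=cap("wrist"); cv2.imwrite("pics/w3.png",p["frame"])
print([(np.round(b["xy"],1),round(b["p"],2),at_z(p,*b["xy"],.168)) for b in viewer.tip_of("spout",p)[:1]])
X,m=cloud(p); c=np.array([.4885,.0215])
near=m&(np.hypot(X[...,0]-c[0],X[...,1]-c[1])<.035)
for lo,hi in [(.163,.172),(.173,.183),(.186,.2),(.192,.2)]:
    k=near&(X[...,2]>lo)&(X[...,2]<hi)
    if k.sum()>5: print(lo,k.sum(),np.median(X[k],0),cv2.minEnclosingCircle(X[k][:,:2].astype(np.float32)))
E
```

```text
[(array([302.1, 110.9]), 0.79, array([0.4879, 0.025 , 0.168 ]))]
0.163 680 [0.4891 0.0232 0.1673] ((0.48950377106666565, 0.02243465930223465), 0.019091051071882248)
0.173 186 [0.4895 0.0243 0.179 ] ((0.4895297884941101, 0.022267978638410568), 0.0140541922301054)
0.186 196 [0.4892 0.0228 0.1924] ((0.4891393780708313, 0.02213664911687374), 0.007670549675822258)
0.192 102 [0.4892 0.0227 0.1947] ((0.4896603226661682, 0.022573739290237427), 0.005420191679149866)
```

>>> drive_tool([
  [[-0.01, 0.035, 0.01, 0, 0, 0], [-0.02, 0.07, 0.01, 0, 0, 0], [-0.03, 0.105, 0.01, 0, 0, 0], [-0.04, 0.14, 0.01, 0, 0, 0], [-0.045, 0.17, 0.01, 0, 0, 0]],
])

```text
time_s: 11.77
tool_pos: [0.6125, 0.2165, 0.3294]
tool_rot: [-0.001, 0.005, 1.0, -0.0]
force: [0.2, -0.8, -0.8]
opening: 0.0365
```

>>> drive_tool([
  [[-0.01, 0.03, 0.02, 0, 0, 0], [-0.012, 0.06, 0.04, 0, 0, 0], [-0.012, 0.09, 0.06, 0, 0, 0], [-0.012, 0.11, 0.08, 0, 0, 0], [-0.012, 0.11, 0.09, 0, 0, 0]],
], hand=0.2)

```text
time_s: 12.18
tool_pos: [0.6234, 0.3276, 0.2364]
tool_rot: [-0.002, 0.003, 1.0, -0.001]
force: [-0.3, 0.7, -0.8]
opening: 0.0548
```

Run:
```python
from h import *
np.set_printoptions(precision=4,suppress=True)
s=sensors.sense();print(s["tool_pos"],s["tool_rot"],s["opening"],s["time_s"])
p=cap("wrist"); cv2.imwrite("pics/w4.png",np.vstack([cv2.resize(p["frame"][0:250,170:470],None,fx=2,fy=2,interpolation=2)]))
print([(np.round(b["xy"],1),round(b["p"],2),at_z(p,*b["xy"],0)) for b in viewer.tip_of("cap",p)[:3]])
X,m=cloud(p)
for c in [(.523,.325),(.433,.322),(.511,.255)]:
    near=m&(np.hypot(X[...,0]-c[0],X[...,1]-c[1])<.032)&(X[...,2]>.022)
    if near.sum()<6: continue
    t=np.percentile(X[near][:,2],80); k=near&(X[...,2]>t-.004)
    print(k.sum(),t,cv2.minEnclosingCircle(X[k][:,:2].astype(np.float32)), X[k].mean(0))
```

```text
[0.6234 0.3276 0.2364] [-0.0025  0.0032  1.     -0.0005] 0.05476317001945903 12.1833
[(array([317.4,   8.8]), 0.81, array([0.4347, 0.3227, 0.    ])), (array([321.1,  95.9]), 0.76, array([0.5264, 0.3262, 0.    ])), (array([260.8,  82.8]), 0.61, array([0.5115, 0.2558, 0.    ]))]
902 0.03621452937029235 ((0.5258982181549072, 0.32794955372810364), 0.01785394176840782) [0.5255 0.3279 0.0355]
761 0.04969616444442267 ((0.4425930976867676, 0.3215376138687134), 0.02304176054894924) [0.4484 0.3218 0.0492]
505 0.027149029722014405 ((0.5141929984092712, 0.2558404505252838), 0.013693652115762234) [0.5137 0.2561 0.0264]
```

View pics/w4.png

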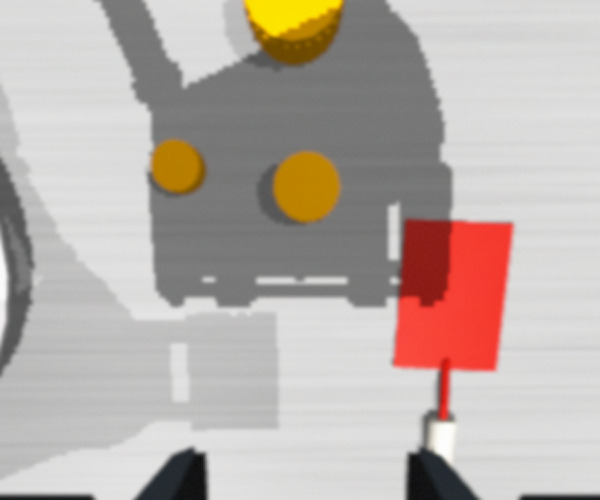

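The middle cap is at crop (307,187): diameter 35.7 mm, height 36 mm. The others at (177,165) and (293,20) measure 27 mm and about 46 mm across, so the middle one is confirmed, at world (0.5258, 0.3279). Spout is at (0.4893, 0.0225). Moving over the cap.

>>> drive_tool([
  [[0.03, 0, 0, 0, 0, 0], [0.06, 0, 0, 0, 0, 0], [0.09, 0, 0.01, 0, 0, 0], [0.098, 0, 0.03, 0, 0, 0], [0.098, 0, 0.06, 0, 0, 0]],
])

```text
time_s: 12.7
tool_pos: [0.5269, 0.3249, 0.1839]
tool_rot: [0.002, 0.005, 1.0, 0.001]
force: [1.9, -0.1, 0.0]
opening: 0.0545
```

>>> drive_tool([
  [[0, 0, 0.03, 0, 0, 0], [0, 0, 0.06, 0, 0, 0], [0, 0, 0.09, 0, 0, 0], [0, 0, 0.11, 0, 0, 0], [0, 0, 0.11, 0, 0, 0]],
])

```text
time_s: 13.12
tool_pos: [0.5259, 0.3232, 0.0679]
tool_rot: [-0.002, 0.005, 1.0, -0.001]
force: [-1.5, 0.8, -0.3]
opening: 0.0545
```

>>> drive_tool([
  [[0, 0.0045, 0.01, 0, 0, 0], [0, 0.0045, 0.03, 0, 0, 0], [0, 0.0045, 0.05, 0, 0, 0], [0, 0.0045, 0.058, 0, 0, 0], [0, 0.0045, 0.058, 0, 0, 0]],
])

```text
time_s: 13.53
tool_pos: [0.5274, 0.3295, 0.0125]
tool_rot: [-0.0, 0.005, 1.0, -0.0]
force: [-1.3, 0.3, -0.5]
opening: 0.0551
```

>>> drive_tool([
  [[0, 0, 0, 0, 0, 0], [0, 0, 0, 0, 0, 0], [0, 0, 0, 0, 0, 0], [0, 0, 0, 0, 0, 0], [0, 0, 0, 0, 0, 0]],
], hand=-1, squeeze=35)

```text
time_s: 13.95
tool_pos: [0.5283, 0.3301, 0.0143]
tool_rot: [0.001, 0.005, 1.0, 0.0]
force: [-0.5, 0.2, 7.9]
opening: 0.0357
```

>>> drive_tool([
  [[0, 0, 0, 0, 0, 0], [0, 0, 0, 0, 0, 0], [0, 0, 0, 0, 0, 0]],
])

```text
time_s: 14.2
tool_pos: [0.5283, 0.3301, 0.0142]
tool_rot: [0.001, 0.005, 1.0, 0.0]
force: [-0.5, -0.5, 8.1]
opening: 0.0356
```

The cap is gripped (opening 35.6 mm). Lifting and checking how it sits in the fingers.

>>> drive_tool([
  [[0, 0, -0.01, 0, 0, 0], [0, 0, -0.04, 0, 0, 0], [0, 0, -0.075, 0, 0, 0], [0, 0, -0.11, 0, 0, 0], [0, 0, -0.14, 0, 0, 0]],
])

```text
time_s: 14.62
tool_pos: [0.5276, 0.3298, 0.1563]
tool_rot: [0.001, 0.005, 1.0, 0.0]
force: [1.2, 1.4, 0.1]
opening: 0.0356
```

>>> drive_tool([
  [[0, 0, -0.035, 0, 0, 0], [0, 0, -0.07, 0, 0, 0], [0, 0, -0.105, 0, 0, 0], [0, 0, -0.13, 0, 0, 0], [0, 0, -0.14, 0, 0, 0]],
])

```text
time_s: 15.03
tool_pos: [0.5283, 0.3302, 0.2983]
tool_rot: [0.003, 0.005, 1.0, 0.001]
force: [0.8, -0.2, -0.2]
opening: 0.0358
```

>>> drive_tool([
  [[0, 0, 0, 0, 0, 0], [0, 0, 0, 0, 0, 0], [0, 0, 0, 0, 0, 0]],
])

```text
time_s: 15.28
tool_pos: [0.5267, 0.3293, 0.2913]
tool_rot: [-0.001, 0.005, 1.0, -0.001]
force: [0.4, -0.1, -0.8]
opening: 0.0354
```

Run:
```python
from h import *
np.set_printoptions(precision=4,suppress=True)
s=sensors.sense();print(s["tool_pos"],s["tool_rot"],s["opening"],s["time_s"],s["force"])
p=cap("wrist"); cv2.imwrite("pics/w5.png",cv2.resize(p["frame"][180:330,220:420],None,fx=3,fy=3,interpolation=2))
X,m=cloud(p); hsv=cv2.cvtColor(p["frame"],cv2.COLOR_BGR2HSV)
Tt=T_tool(); L=(X-Tt[:3,3])@Tt[:3,:3]
k=m&(np.abs(L[...,0])<.03)&(np.abs(L[...,1])<.021)&(L[...,2]>-.05)&(L[...,2]<.04)&(hsv[...,0]>15)&(hsv[...,0]<35)&(hsv[...,1]>120)
print(k.sum(),L[k].min(0),L[k].max(0))
z=L[k][:,2]; print(np.histogram(z,8))
for lo in np.arange(-.03,.02,.006):
    q=L[k][(z>lo)&(z<lo+.006)]
    if len(q)>8: print(round(lo,3),len(q),q.min(0),q.max(0))
v,u=np.where(k); print(u.min(),u.max(),v.min(),v.max())
for n in ["side"]:
    p=cap(n); print([(np.round(b["xy"],1),round(b["p"],2)) for b in viewer.tip_of("cap",p)[:4]])
    cp=Tt[:3,3]+Tt[:3,:3]@np.array([0,0,.014]); print(proj(p,cp))
    X,m=cloud(p); hsv=cv2.cvtColor(p["frame"],cv2.COLOR_BGR2HSV); L=(X-Tt[:3,3])@Tt[:3,:3]
    k=m&(np.abs(L[...,0])<.03)&(np.abs(L[...,1])<.03)&(L[...,2]>-.05)&(L[...,2]<.04)&(hsv[...,0]>15)&(hsv[...,0]<35)&(hsv[...,1]>120)
    if k.sum(): print(k.sum(),L[k].min(0),L[k].max(0),np.percentile(L[k],[5,95],0))
```

```text
[0.5267 0.3293 0.2913] [-0.0011  0.0048  1.     -0.0006] 0.03541848902105769 15.2833 [ 0.4158 -0.115  -0.7927]
3921 [-0.0084 -0.0179 -0.0277] [0.0218 0.0182 0.0125]
(array([  53, 2839,  287,  208,  168,  157,  135,   74]), array([-0.0277, -0.0226, -0.0176, -0.0126, -0.0076, -0.0026,  0.0024,
        0.0075,  0.0125]))
-0.03 9 [ 0.0014  0.0179 -0.0277] [ 0.0066  0.0182 -0.0242]
-0.024 2861 [-0.0039 -0.0178 -0.0238] [ 0.0207  0.0182 -0.018 ]
-0.018 336 [-0.0062 -0.0178 -0.0179] [ 0.0218  0.0182 -0.012 ]
-0.012 239 [-0.0084 -0.0178 -0.0119] [ 0.0215  0.0181 -0.006 ]
-0.006 202 [ 0.0074 -0.0178 -0.006 ] [ 0.0213  0.0182 -0.    ]
-0.0 164 [ 0.0071 -0.0179  0.    ] [0.0216 0.0182 0.0059]
0.006 106 [ 0.0103 -0.0156  0.006 ] [0.0218 0.016  0.0118]
286 360 210 274
[(array([360.5, 352.2]), 0.79), (array([330. , 323.6]), 0.55)]
(np.float64(321.5276016997485), np.float64(296.492789885858))
```

View pics/w5.png

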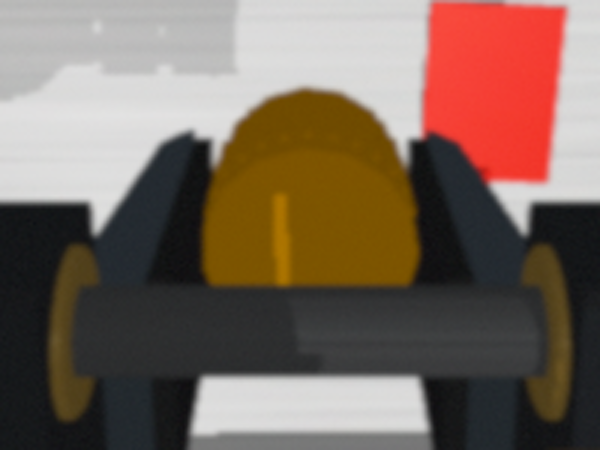

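The cap sits 3 mm toward tool +x, centred in y, with its mouth about 14.5 mm below the TCP. Carrying it to the spout.

>>> drive_tool([
  [[0.003, -0.03, 0, 0, 0, 0], [0.007, -0.065, 0, 0, 0, 0], [0.01, -0.1, 0, 0, 0, 0], [0.014, -0.135, 0, 0, 0, 0], [0.017, -0.17, 0, 0, 0, 0]],
])

```text
time_s: 15.85
tool_pos: [0.5079, 0.1584, 0.2921]
tool_rot: [-0.001, 0.005, 1.0, -0.0]
force: [1.1, -0.5, -0.1]
opening: 0.0357
```

>>> drive_tool([
  [[0.004, -0.035, 0, 0, 0, 0], [0.007, -0.07, 0, 0, 0, 0], [0.01, -0.1, 0, 0, 0, 0], [0.013, -0.125, 0, 0, 0, 0], [0.0145, -0.137, 0, 0, 0, 0]],
])

```text
time_s: 16.27
tool_pos: [0.4923, 0.0205, 0.2923]
tool_rot: [-0.001, 0.006, 1.0, -0.0]
force: [0.3, 0.1, -0.6]
opening: 0.0352
```

>>> drive_tool([
  [[0, 0, 0.02, 0, 0, 0], [0, 0, 0.04, 0, 0, 0], [0, 0, 0.055, 0, 0, 0], [0, 0, 0.055, 0, 0, 0], [0, 0, 0.055, 0, 0, 0]],
])

```text
time_s: 16.68
tool_pos: [0.4926, 0.0234, 0.2374]
tool_rot: [-0.001, 0.005, 1.0, 0.0]
force: [0.4, -0.1, 0.4]
opening: 0.0359
```

Run:
```python
from h import *
np.set_printoptions(precision=4,suppress=True)
s=sensors.sense();print(s["tool_pos"],s["tool_rot"],s["opening"],s["time_s"],s["force"])
p=cap("wrist"); s=sensors.sense();print(s["tool_pos"])
X,m=cloud(p); hsv=cv2.cvtColor(p["frame"],cv2.COLOR_BGR2HSV)
Tt=T_tool(); L=(X-Tt[:3,3])@Tt[:3,:3]
k=m&(np.abs(L[...,0])<.03)&(np.abs(L[...,1])<.021)&(L[...,2]>-.05)&(L[...,2]<.012)&(hsv[...,0]>15)&(hsv[...,0]<35)&(hsv[...,1]>120)
print(k.sum(),X[k].min(0),X[k].max(0))
k=m&(np.hypot(X[...,0]-.489,X[...,1]-.0225)<.035)&(X[...,2]>.163)&(X[...,2]<.173)
if k.sum()>5: print(k.sum(),cv2.minEnclosingCircle(X[k][:,:2].astype(np.float32)))
p=cap("side"); cv2.imwrite("pics/side6.png",cv2.resize(p["frame"][150:290,240:420],None,fx=4,fy=4,interpolation=2))
```

```text
[0.4926 0.0234 0.2374] [-0.001   0.0046  1.      0.0001] 0.03588713818379684 16.6833 [ 0.4455 -0.1145  0.3642]
[0.4932 0.0233 0.2382]
3927 [0.4712 0.0055 0.2263] [0.5017 0.0416 0.2647]
795 ((0.4886897802352905, 0.022392041981220245), 0.018873846158385277)
```

View pics/side6.png

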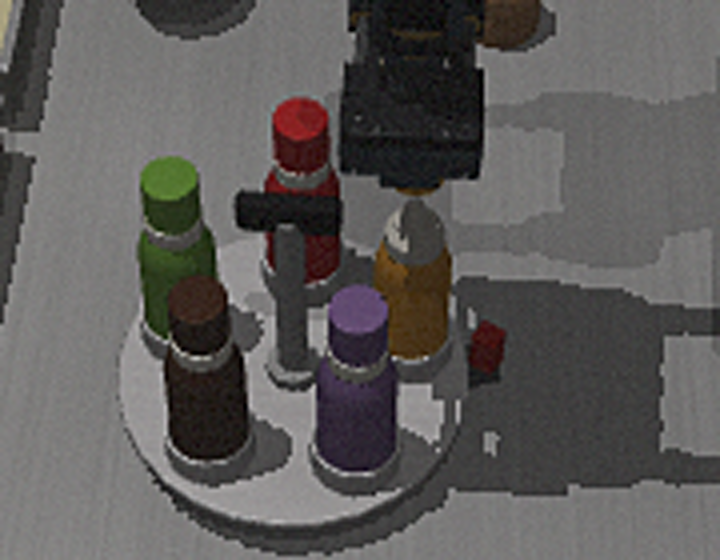

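In the side view the cap, just visible at (415,187) under the gripper, is above the spout at (412,225). The wrist depth puts the cap at (0.489, 0.0235) and the spout at (0.489, 0.0224). Lowering.

>>> drive_tool([
  [[0, -0.001, 0.015, 0, 0, 0], [0, -0.001, 0.028, 0, 0, 0], [0, -0.001, 0.036, 0, 0, 0], [0, -0.001, 0.04, 0, 0, 0], [0, -0.001, 0.04, 0, 0, 0]],
], squeeze=45)

```text
time_s: 17.2
tool_pos: [0.493, 0.0221, 0.1978]
tool_rot: [-0.0, 0.005, 1.0, 0.0]
force: [0.5, -0.1, -0.5]
opening: 0.0356
```

>>> drive_tool([
  [[0, 0, 0.002, 0, 0, 0], [0, 0, 0.004, 0, 0, 0], [0, 0, 0.006, 0, 0, 0], [0, 0, 0.006, 0, 0, 0]],
])

```text
time_s: 17.53
tool_pos: [0.4931, 0.022, 0.192]
tool_rot: [0.0, 0.005, 1.0, -0.0]
force: [-1.7, 0.1, 2.5]
opening: 0.0354
```

>>> drive_tool([
  [[0, 0, 0.002, 0, 0, 0], [0, 0, 0.004, 0, 0, 0], [0, 0, 0.006, 0, 0, 0], [0, 0, 0.008, 0, 0, 0], [0, 0, 0.01, 0, 0, 0]],
])

```text
time_s: 17.95
tool_pos: [0.493, 0.022, 0.1819]
tool_rot: [0.0, 0.005, 1.0, -0.0]
force: [-5.5, -1.1, 38.3]
opening: 0.0352
```

>>> drive_tool([
  [[0, 0, 0, 0, 0, 0], [0, 0, 0, 0, 0, 0]],
])

```text
time_s: 18.12
tool_pos: [0.4933, 0.0219, 0.1822]
tool_rot: [0.0, 0.005, 1.0, -0.0]
force: [-2.6, -0.4, 7.6]
opening: 0.035
```

The force peaked at 38 N, then fell to 7.6 N, and the TCP is at the home height. I'll press on a little further.

>>> drive_tool([
  [[0, 0, 0.001, 0, 0, 0], [0, 0, 0.002, 0, 0, 0], [0, 0, 0.002, 0, 0, 0], [0, 0, 0.002, 0, 0, 0], [0, 0, 0.002, 0, 0, 0]],
])

```text
time_s: 18.53
tool_pos: [0.4946, 0.0218, 0.182]
tool_rot: [0.002, 0.005, 1.0, -0.0]
force: [-6.0, -0.3, 36.8]
opening: 0.0356
```

>>> drive_tool([
  [[0, 0, 0, 0, 0, 0], [0, 0, 0, 0, 0, 0], [0, 0, 0, 0, 0, 0], [0, 0, 0, 0, 0, 0], [0, 0, 0, 0, 0, 0]],
])

```text
time_s: 18.95
tool_pos: [0.4946, 0.0218, 0.182]
tool_rot: [0.002, 0.005, 1.0, -0.0]
force: [-4.9, -0.4, 36.6]
opening: 0.0354
```

Run:
```python
from h import *
np.set_printoptions(precision=4,suppress=True)
s=sensors.sense();print(s["tool_pos"],s["opening"],s["time_s"],s["force"])
p=cap("wrist")
X,m=cloud(p); hsv=cv2.cvtColor(p["frame"],cv2.COLOR_BGR2HSV)
Tt=T_tool(); L=(X-Tt[:3,3])@Tt[:3,:3]
k=m&(np.abs(L[...,0])<.03)&(np.abs(L[...,1])<.021)&(L[...,2]>-.05)&(L[...,2]<.01)&(hsv[...,0]>15)&(hsv[...,0]<35)&(hsv[...,1]>120)
t=k&(L[...,2]<-.015); print("top z",np.median(X[t],0),"cap x",X[k][:,0].min()+.018,"y",(X[k][:,1].min()+X[k][:,1].max())/2)
A=np.c_[X[t][:,:2],np.ones(t.sum())]; print("tilt",np.linalg.lstsq(A,X[t][:,2],rcond=None)[0][:2])
p=cap("side"); cv2.imwrite("pics/side7.png",cv2.resize(p["frame"][150:290,240:420],None,fx=4,fy=4,interpolation=2))
```

```text
[0.4946 0.0218 0.182 ] 0.035390550013725756 18.95 [-4.9498 -0.3889 36.5953]
top z [0.4866 0.0223 0.2033] cap x 0.49076090866035504 y 0.02208995152006752
tilt [0.0625 0.0016]
```

View pics/side7.png

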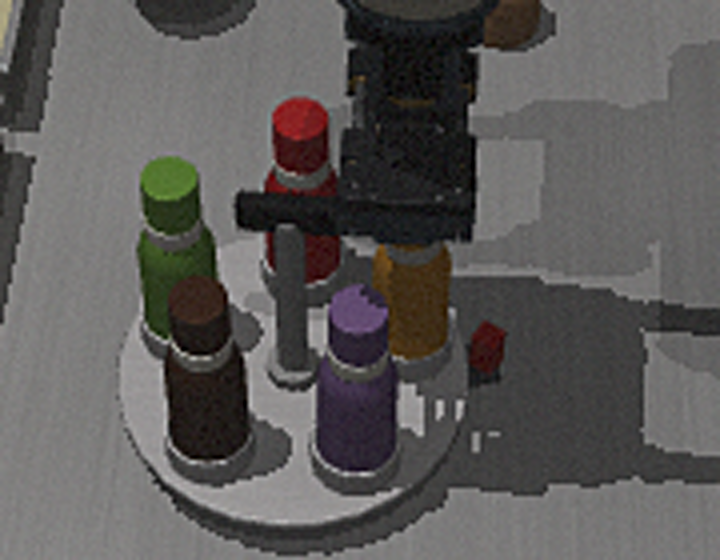

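The side view shows the cap down on the collar under the gripper, with the bottle upright. The 37 N push may be tilting the cap slightly, so I'll ease to about 17 N and recheck.

>>> drive_tool([
  [[0, 0, -0.0007, 0, 0, 0], [0, 0, -0.0013, 0, 0, 0], [0, 0, -0.0013, 0, 0, 0], [0, 0, -0.0013, 0, 0, 0], [0, 0, -0.0013, 0, 0, 0]],
])

```text
time_s: 19.47
tool_pos: [0.4937, 0.0219, 0.1821]
tool_rot: [0.001, 0.005, 1.0, -0.0]
force: [-2.1, -0.4, 17.4]
opening: 0.0354
```

Run:
```python
from h import *
np.set_printoptions(precision=4,suppress=True)
s=sensors.sense();print(s["tool_pos"],s["tool_rot"],s["opening"],s["time_s"],s["force"],s["wrist_torque"])
p=cap("wrist")
X,m=cloud(p); hsv=cv2.cvtColor(p["frame"],cv2.COLOR_BGR2HSV)
Tt=T_tool(); L=(X-Tt[:3,3])@Tt[:3,:3]
k=m&(np.abs(L[...,0])<.03)&(np.abs(L[...,1])<.021)&(L[...,2]>-.05)&(L[...,2]<.01)&(hsv[...,0]>15)&(hsv[...,0]<35)&(hsv[...,1]>120)
t=k&(X[...,2]>.199)&(X[...,2]<.207)&(np.hypot(X[...,0]-.4895,X[...,1]-.022)<.015)
print("top z",t.sum(),np.median(X[t],0),"cap x",X[k][:,0].min()+.018,"y",(X[k][:,1].min()+X[k][:,1].max())/2)
A=np.c_[X[t][:,:2],np.ones(t.sum())]; print("tilt",np.linalg.lstsq(A,X[t][:,2],rcond=None)[0][:2])
c=m&(np.hypot(X[...,0]-.489,X[...,1]-.022)<.03)&(X[...,2]<.172)&(X[...,2]>.16)
if c.sum()>5: print("collar",c.sum(),X[c].min(0),X[c].max(0))
```

```text
[0.4937 0.0219 0.1821] [ 0.0009  0.0047  1.     -0.0001] 0.03535001598626468 19.4667 [-2.1184 -0.4115 17.437 ] [-0.0206  0.5788  0.0182]
top z 2177 [0.487  0.0219 0.2034] cap x 0.490053555615129 y 0.022322730565316883
tilt [-0.0118 -0.0013]
collar 481 [0.4708 0.0045 0.16  ] [0.487  0.0404 0.172 ]
```

Checks pass: top at 203.4 mm (204 expected), tilt about 0.01 rad, steady 17 N push, and cap, spout and station agree within 2 mm. Handing in.

```bash
python3 -c "
from h import *
print(order.sign_off()); print(sensors.sense()['force'])"
```

```text
the job is handed in; nothing more can be done
None
the job is handed in; nothing more can be done
```

I turned the caddy +72° by its bar, so the mango-yellow bottle is at the red pointer. I then put the middle-sized yellow cap on the spout, snapped it home, and handed in at about 19.5 s with the fingers still gripping and pressing it. The sign-off gives no verdict.

**Last checks before hand-in:**
- **Cap height:** its top measured 203.4 mm, where 204 mm is expected when fully home. The push force rose to 38 N and then fell to 7.6 N as it snapped.
- **Position:** the cap was within about 1 mm of the spout, and the spout within about 2 mm of the station.
- **Hold:** a steady 17 N push down, with the grip set to 45 N.

**Not as expected:**
- **First grasp:** my first grip on the turntable caught the post, so I raised the gripper 8 mm. It then closed to 17 mm on a bar listed as 14 mm thick, but the caddy turned without slipping.
- **Tilt:** at 37 N of push the cap's tilt measured about 0.06 rad, in a fit that included its rim. I eased to 17 N, and a fit without the rim gave about 0.01 rad.
- **Bystanders:** nothing touched the jar, spatula or bowl that I noticed, but I did not re-measure their positions at the end.

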